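# Clip a terrain sample into the painting jig

### The arm

A 6-joint arm with a two-finger parallel gripper is mounted at the origin on the work surface. World frame = base frame: x ahead of the robot, y to its left, z up, the work surface at z = 0. Lengths are in mm, angles in rad, forces in N, time in s.
With the tool pointing down it reaches from about 350 to 925 mm from the base axis. Payload 6.4 kg.
Tool frame: the origin (TCP) lies on the mounting face of the last link; the fingertips stand 199 mm ahead of it and the grasp point (between the pads) lies 180 mm ahead of it; z points along the fingers, y is the line along which they close (so a half turn about z gives the same grasp; the last joint's range is limited). The gripper opens to 94 mm and grips with 3 to 60 N. Pads are 16 mm wide; open, the fingers measure 119 mm over their backs; the gripper's body (75 mm by 177 mm) begins 78 mm behind the grasp point.
Start: joints at [1.172, 0.245, 1.558, -0, 1.339, -0.174], TCP at [144.889, 633.658, 404.655] pointing down, gripper open.
Joint ranges: [-3.13, 3.13], [-1.02, 2.26], [0.13, 2.54], [-0.95, 4.09], [0.21, 2.88], [-2.74, 2.74]. Speed limits (rad/s): [2.57, 2.57, 3.14, 3.14, 3.14, 3.14].

### API

Orientations are given as a unit quaternion [w, x, y, z].
In Python, from bench import * gives the robot as it stands.
- The arm moves only by the tool arm_command, never from a script. Its argument "plan" is a list that holds one entry, the list of rows, each a list of 7 numbers: the turn, a rotation vector about the tool's x, y, z in degrees, then the shift along the tool's x, y, z in cm, then the closure, from 0 (fully open) to 1 (shut). In form: [[[ax, ay, az, tx, ty, tz, hand], ...]]. A call has 1 to 8 rows; each row shifts and turns the commanded pose from where the row before left it, along the tool's axes as they then stand; what a row does not reach is not made up. A row lasts 1/8 s, in which the tool goes at most 62.5 mm and 10.7 degrees, less where a joint would pass 70% of its speed; a pose out of reach is approached as far as the arm can. A call with a gripper value outside its range is refused whole. The fingers move at their own pace and stop on an object; "force" is the grip in N (left out, the last holds). Time passes only in rows, so rows that do not move let the fingers close. It gives the time, the measured TCP pose, the force, the opening and the grip force at its end, in the units of the state.
- get_obs(): the state, without advancing time (a new reading comes with each control period).
- capture(name): name is "scene" or "side" or "wrist"; returns the picture (400x640x3 uint8, blue, green, red); there is no depth.
- camera_info(name): a dict with "intrinsics" (3x3 intrinsics, pixels), "distortion" ([k1, k2, p1, p2, k3] as OpenCV has them; the pictures are not rectified), "R" (3x3) and "t" (3): a world point X has camera coordinates R X + t. Camera axes: x right, y down, z forward; pixel columns grow to the right and rows downward; lengths in mm; the calibration is good to about 2 mm. A picture is of the moment at which its call begins: read the wrist's pose just before it. camera_info takes no time and is no camera call; for the wrist camera it gives the pose at the moment of the call.
- job_done(): hands the job in; it is judged then, once.
The state is a dict: "clock": time; "q": joint angles; "qvel": joint speeds; "joint_efforts": joint torques, N m; "eef_pos": TCP position; "tcp_rot": TCP orientation; "force": force on the tool from outside, world axes, zero at the start; "torque": the same for the moment, N m; "gripper_width": finger opening in mm; "grasp_force": force on a finger pad.
Only numpy, scipy, OpenCV 4.12 (cv2) and the standard library are available. Lean on these libraries where they do the work, as an engineer would, in place of code of your own. Each camera call takes 0.05 s, during which the arm holds its last target. There are 200 camera calls.

### The job

Load the terrain sample into the painting jig so that it can be painted: with one fingertip press the red tail of the spring clip right down, keep it down, and with the other finger push the sample along its channel under the raised jaw until it is fully home against the stop; only then let the clip close on it and move clear. The sample is only pushed, never lifted or picked up, and everything else on the bench stays where it is.

Things in the scene. Friction and masses are not known exactly. Their poses are not given: they have to be found in the camera images.
- jig: Painting jig fixed to the bench: plywood bed 165 x 88 mm, top at z = 10 mm, x = -106 to +59 mm. Origin on the bench (z = 0) below the clip's pin; x = the way the sample is pushed in, y across, z up. Two aluminium rails (x = -103 to -5 mm, tops at z = 17 mm) make a channel 64 mm wide centred on y = 0, open at the -x end.
- stop (a point): Foot of the aluminium stop at the far end of the channel: middle of its face, on the bed's top (x = -6 mm, z = 10 mm in the jig's frame). The stop is 50 mm wide and 4.5 mm high.
- clip (a joint): Sprung lever clip; pin along y at x = 0, z = 17 mm in the jig's frame. rad: 0 = shut, jaw down across the channel; grows as the tail is pressed; 0.44 = fully pressed, a hard limit. The sample passes under the jaw above 0.30; jaw resting on the sample reads about 0.25. Pressing fully takes about 4 N at 27 mm from the pin, 10 N at 10 mm.
- tail_mid (a point): Middle of the upper face of the clip's smooth red tail, a flat plate 44 mm wide (y), 4 to 53 mm from the pin on its +x side; this point is 27 mm from the pin. Shut, the tail rises towards +x at 0.44 rad, this point 28 mm and its end 37 mm above the bench. Fully pressed it is level, 16 mm above the bench all along, and a finger can slide along it.
- jaw (a point): Middle of the clip's jaw, a round steel bar 4 mm thick, 46 mm wide (y), 16 mm from the pin on its -x side. Shut: its underside is 1 mm above the bed, its front at x = -18 mm in the jig's frame. Clip fully pressed: its underside is 8 mm above the bed.
- tile: The terrain sample, loose in the channel: brown MDF base 38 (x) x 60 (y) x 5 mm. The front 20 mm (its +x) is bare and goes under the jaw; the rear 18 mm carries grey plaster, 13 mm above the underside, with a tiny dark hut glued on (12 x 20 mm, ridge 26 mm above the underside). About 35 g. Origin: centre of the underside; x towards the clip. It starts 2 to 8 mm short of the shut jaw.
- tile_front (a point): Middle of the sample's front edge (which goes under the jaw), half-way up the 5 mm base. Fully home it touches the stop, at x = -6 mm in the jig's frame.
- tile_back (a point): Middle of the sample's flat rear face, the one to push, 60 mm wide and 13 mm high, half-way up; 38 mm behind the front edge. Fully home it is at x = -44 mm in the jig's frame.
- spare_tile: Bystander: a second, brownish sample without a hut, same size, lying on the bench. Origin at the centre of its underside.
- hut_a: Bystander: dark model hut with gabled roof, about 44 x 62 x 46 mm, beside the jig. Origin at the centre of its underside.
- hut_b: Bystander: dark model hut with gabled roof, about 40 x 50 x 42 mm. Origin at the centre of its underside.
- jar: Bystander: small grey paint jar with white lid, diameter 42 mm, 46 mm tall, beside the jig. Origin at the centre of its underside.
- brush: Bystander: flat paint brush with red handle lying on the bench, about 190 mm long, 32 mm wide, 12 mm high. Origin under its metal ferrule.
- cup: Bystander: clear plastic cup, diameter 76 mm, 85 mm tall. Origin at the centre of its underside.
Things that resemble listed ones, but are neither listed nor needed, are in the scene too. Leave any orange, pink or purple look-alike of the tile alone.

How it is judged:
By the outcome, as a careful person would: the job done as asked, in the order asked, and still so for the second after the job is handed in, with the robot touching nothing.
It also fails if it takes over 35 s, if anything falls off the work surface, if the arm or the gripper's body presses on something with over 40 N, if the wrist force passes 120 N, or if a joint passes its speed limit or range.

## Working session

There is one attempt and no reset: what is moved stays moved. The work goes in short steps, Python scripts to look and compute and a tool call to move; the robot and the scene stay as the last step left them, time stands still between calls to the robot, and variables do not carry over. Pictures are saved under pics/ and viewed, at most 10 in all, crops included, and the job is handed in when it is done.

Besides the shell and the picture viewer there is one more tool, called after "Request:" as name(argument=value, ...), one argument or row to a line, values as JSON. arm_command: Moves the arm, as the interface text tells. Its arguments: {"type":"object","properties":{"plan":{"type":"array"},"force":{"type":"number"}},"required":["plan"]}

```bash
ls; mkdir -p pics; python3 - <<'E'
from bench import *
import cv2
o=get_obs();print(o)
for n in("scene","side"):
    cv2.imwrite(f"pics/{n}0.png",capture(n)); c=camera_info(n); print(n,c)
E
```

```text
pics
{'clock': 0.0, 'q': array([ 1.17192405e+00,  2.45772782e-01,  1.55901085e+00, -3.27432575e-06,
        1.33869516e+00, -1.74062103e-01]), 'qvel': array([ 3.18647965e-04, -1.88762724e-05, -1.36983364e-04,  9.17019745e-04,
       -4.78157302e-04,  6.64109146e-05]), 'joint_efforts': array([-1.89207145e-03, -4.15830016e+01, -3.14601910e+01,  6.83648977e-02,
        3.31965135e-02, -1.01659136e-04]), 'eef_pos': array([144.77826573, 633.43434919, 403.57312366]), 'tcp_rot': array([-2.64950800e-04,  1.12168108e-01,  9.93688797e-01, -9.05088452e-04]), 'force': array([1.31352502, 0.03264054, 0.4203584 ]), 'torque': array([-0.02111809,  0.0038103 ,  0.00553766]), 'grasp_force': 0.0, 'gripper_width': 93.94461025841642}
scene {'intrinsics': array([[492.06802097,   0.        , 315.26890929],
       [  0.        , 492.06802097, 200.61000528],
       [  0.        ,   0.        ,   1.        ]]), 'distortion': array([0.01887828, 0.        , 0.        , 0.        , 0.        ]), 'R': array([[ 0.14936528,  0.98870312, -0.01249608],
       [ 0.83014103, -0.13225671, -0.54164012],
       [-0.53717397,  0.07052872, -0.84051759]]), 't': array([-181.25451483, -456.83020793, 1523.20840812])}
side {'intrinsics': array([[469.05048904,   0.        , 319.27336815],
       [  0.        , 469.05048904, 190.48954055],
       [  0.        ,   0.        ,   1.        ]]), 'distortion': array([0.04348165, 0.        , 0.        , 0.        , 0.        ]), 'R': array([[ 0.97064952, -0.24034107,  0.00869949],
       [-0.1694624 , -0.70916831, -0.68437037],
       [ 0.17065171,  0.66280953, -0.72908266]]), 't': array([-564.03543409,  206.25951702,  997.58302286])}
```

View pics/scene0.png

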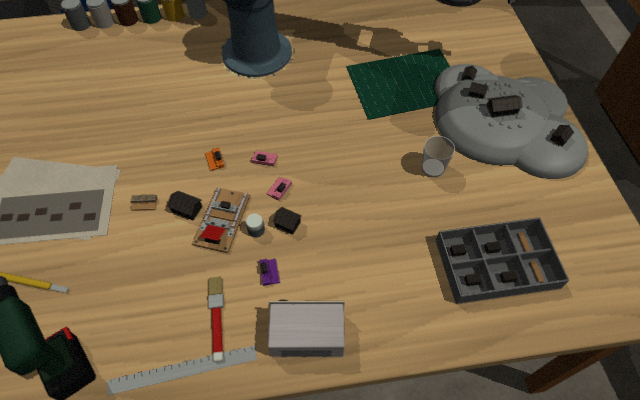

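View pics/side0.png

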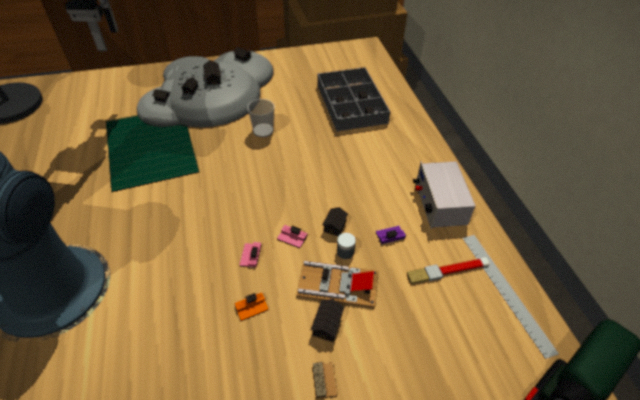

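Scene: the jig is at about (222,218), with the red tail at (213,235) and the tile with its hut at (225,203). The look-alikes are orange (215,158), pink (264,158) and (279,188), and purple (268,271). The brown one at (144,202) is the spare, lying outside the jig. The one meant is the tile inside the jig's channel. I'll enlarge both views to confirm.

```bash
cat > h.py <<'E'
import numpy as np, cv2
from bench import *
def unproj(c,px,z):
    n=cv2.undistortPoints(np.array([[px]],float),c["intrinsics"],c["distortion"])[0,0]
    R,t=np.array(c["R"]),np.array(c["t"]); d=R.T@np.array([n[0],n[1],1]); o=-R.T@t
    return o+d*(z-o[2])/d[2]
def proj(c,X):
    return cv2.projectPoints(np.atleast_2d(np.array(X,float)),cv2.Rodrigues(np.array(c["R"]))[0],np.array(c["t"],float),c["intrinsics"],c["distortion"])[0][:,0]
E
python3 - <<'E'
from h import *
a=cv2.imread("pics/scene0.png")[170:270,165:315]; b=cv2.imread("pics/side0.png")[225:325,260:410]
cv2.imwrite("pics/crop0.png",np.vstack([cv2.resize(i,None,fx=4,fy=3*1.0,interpolation=2) if 0 else cv2.resize(i,(450,300),interpolation=cv2.INTER_CUBIC) for i in(a,b)]))
cs,cd=camera_info("scene"),camera_info("side")
for c,px,z in((cs,(213,235),28),(cs,(222,218),10),(cd,(338,285),10),(cd,(362,282),28),(cs,(183,205),20),(cs,(287,220),20),(cs,(255,226),46)): print(px,unproj(c,px,z).round())
E
```

```text
(213, 235) [ 640. -154.   28.]
(222, 218) [ 586. -133.   10.]
(338, 285) [ 587. -142.   10.]
(362, 282) [ 634. -157.   28.]
(183, 205) [ 541. -224.   20.]
(287, 220) [622.  21.  20.]
(255, 226) [642. -54.  46.]
```

View pics/crop0.png

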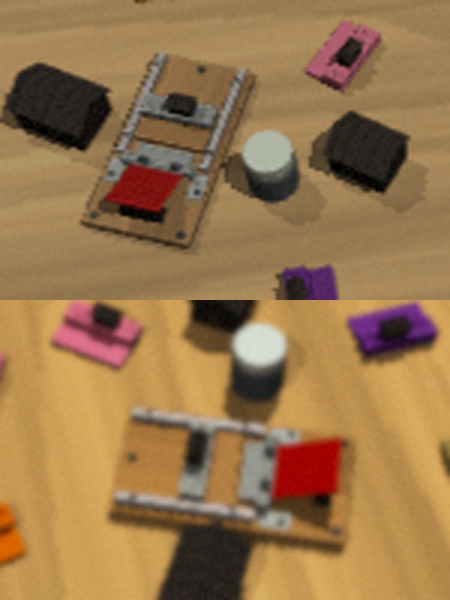

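The crop confirms it: the brown-based sample with grey plaster and a dark hut sits in the jig's channel (crop 180,105), behind the clip's jaw, with the red tail at (143,187). I'll fit the jig's pose from the bed corners and plan a look from above with the wrist camera.

```bash
cat >> h.py <<'E'
from scipy.optimize import least_squares
from scipy.spatial.transform import Rotation as Ro
def fit(c,pts,px,p0):
    """planar pose (x,y,yaw) of the jig from jig points and pixels"""
    def W(p): 
        cc,s=np.cos(p[2]),np.sin(p[2]); P=np.array(pts,float); return np.c_[p[0]+cc*P[:,0]-s*P[:,1],p[1]+s*P[:,0]+cc*P[:,1],P[:,2]]
    r=least_squares(lambda p:(proj(c,W(p))-px).ravel(),p0,x_scale=[1,1,.01]); return r.x,r.fun.reshape(-1,2)
def togo(target,ydir):
    """remaining turn about tool axes (deg) and shift (cm, tool axes) to TCP target with tool down, tool y along ydir (rad)"""
    o=get_obs(); w,x,y,z=o["tcp_rot"]; R=Ro.from_quat([x,y,z,w])
    Y=np.array([np.cos(ydir),np.sin(ydir),0]);Z=np.array([0,0,-1.]);T=Ro.from_matrix(np.c_[np.cross(Y,Z),Y,Z])
    print("turn",np.degrees((R.inv()*T).as_rotvec()).round(2),"shift cm now-axes",(R.inv().apply(np.array(target)-o["eef_pos"])/10).round(2),"target-axes",(T.inv().apply(np.array(target)-o["eef_pos"])/10).round(2))
E
python3 - <<'E'
from h import *
cs,cd=camera_info("scene"),camera_info("side")
pts=[(-106,44,10),(-106,-44,10),(59,44,10),(59,-44,10)]
# scene image: +x down, +y right
f=lambda u,v:(165+u/3,170+v/3)
px=np.array([f(255,73),f(151,55),f(190,243),f(82,222)])
p,r=fit(cs,pts,px,[620,-145,-.2]);print(p,r.round(1))
g=lambda u,v:(260+u/3,225+(v-300)/3)
px=np.array([g(130,408),g(110,517),g(353,440),g(345,541)])
p2,r=fit(cd,pts,px,[620,-145,-.2]);print(p2,r.round(1))
o=get_obs();R=Ro.from_quat(np.r_[o["tcp_rot"][1:],o["tcp_rot"][0]]);c=camera_info("wrist")
print("wristcam in tool",R.inv().apply(-np.array(c["R"]).T@c["t"]-o["eef_pos"]), "axes",(np.array(c["R"])@R.as_matrix()).round(2),c["intrinsics"][0,0])
p=(p+p2)/2
togo([p[0]-20*np.cos(p[2]),p[1]-20*np.sin(p[2]),400],p[2])
E
```

```text
[ 6.08906453e+02 -1.42280034e+02 -3.77690112e-01] [[-0.6 -0.5]
 [ 0.6 -0.8]
 [-0.1  0.8]
 [ 0.1  0.4]]
[ 6.09724845e+02 -1.45990157e+02 -3.78275976e-01] [[-0.4  0.5]
 [-0.5 -0.8]
 [ 0.2 -1.2]
 [ 0.7  1.3]]
wristcam in tool [81.42398134 -0.3192357  19.42960846] axes [[ 0.    1.    0.  ]
 [-0.96  0.   -0.28]
 [-0.28  0.    0.96]] 357.76008060146773
turn [-8.000e-02  7.000e-02  9.877e+01] shift cm now-axes [-60.64 -65.14   0.46] target-axes [-55.13  69.87   0.37]
```

Request:
arm_command(
  plan=[
    [[0,0,6.2,-6.2,0.2,0,0],[0,0,6.2,-6.2,0.2,0,0],[0,0,6.2,-6.2,0.2,0,0],[0,0,6.2,-6.2,0.2,0,0],[0,0,6.2,-6.2,0.2,0,0],[0,0,6.2,-6.2,0.2,0,0],[0,0,6.2,-6.2,0.2,0,0],[0,0,6.2,-6.2,0.2,0,0]],
  ],
)

```text
clock: 1.1
eef_pos: [550.8, 371.8, 404.1]
tcp_rot: [-0.0, 0.52, 0.854, -0.0]
force: [0.5, 0.5, -1.2]
gripper_width: 93.8
grasp_force: 0.0
```

Request:
arm_command(
  plan=[
    [[0,0,6.2,-6.2,0.2,0,0],[0,0,6.2,-6.2,0.2,0,0],[0,0,6.2,-6.2,0.2,0,0],[0,0,6.2,-6.2,0.2,0,0],[0,0,6.2,-6.2,0.2,1,0],[0,0,6.2,-6.2,0.2,3,0],[0,0,6.2,-6.2,0.2,3,0],[0,0,6.2,-6.2,0.2,3,0]],
  ],
)

```text
clock: 2.1
eef_pos: [615.6, -87.8, 311.9]
tcp_rot: [-0.0, 0.83, 0.557, -0.0]
force: [1.4, -0.1, -0.7]
gripper_width: 93.8
grasp_force: 0.0
```

```bash
python3 - <<'E'
from h import *
p=[609.3,-144.1,-.378]
togo([p[0]-20*np.cos(p[2]),p[1]-20*np.sin(p[2]),310],p[2])
print(get_obs()["clock"])
E
```

```text
turn [-0.01  0.   -0.63] shift cm now-axes [-5.47 -0.44  0.19] target-axes [-5.47 -0.5   0.19]
2.1
```

Request:
arm_command(
  plan=[
    [[0,0,-0.3,-2.7,-0.2,0,0],[0,0,-0.3,-2.7,-0.2,0,0],[0,0,0,0,0,0,0]],
  ],
)

```text
clock: 2.48
eef_pos: [591.6, -135.8, 312.6]
tcp_rot: [-0.0, 0.827, 0.562, -0.0]
force: [0.4, 0.7, -0.2]
gripper_width: 93.6
grasp_force: 0.0
```

```bash
python3 - <<'E'
from h import *
import pickle
c=camera_info("wrist");im=capture("wrist");cv2.imwrite("pics/w0.png",im);pickle.dump(c,open("w0.pkl","wb"))
cv2.imwrite("pics/w0v.png",cv2.resize(im,(800,500),interpolation=2))
print(get_obs()["eef_pos"],get_obs()["tcp_rot"])
E
```

```text
[ 592.04129684 -134.86893947  312.75394337] [-3.45497307e-04  8.26911476e-01  5.62332010e-01 -4.01557539e-05]
```

View pics/w0v.png

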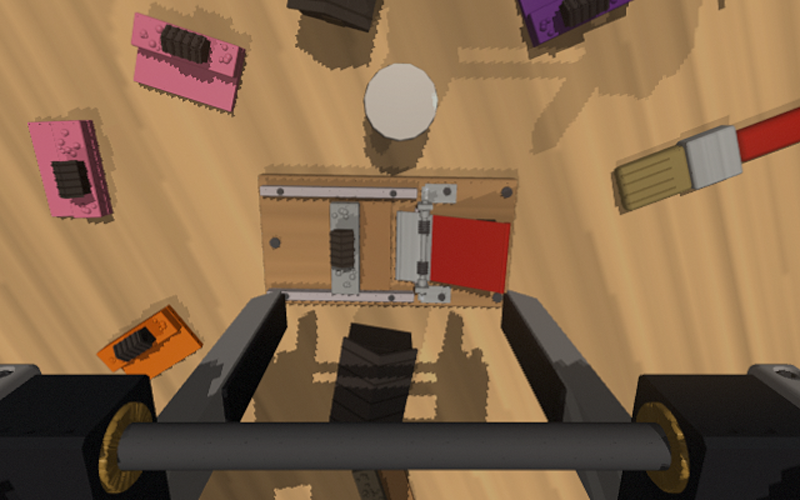

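The wrist view shows the jig at (390,240), the tile's plaster strip at (345,247), its front edge at about (391,245), the clip's jaw plate at about (405,245), the tail spanning (430–508, 217–290), the jar at (400,100) and hut_a at (375,380). I'll enlarge the jig.

```bash
python3 - <<'E'
from h import *
im=cv2.imread("pics/w0.png")[132:252,200:420]
im=cv2.resize(im,(792,432),interpolation=cv2.INTER_CUBIC); cv2.imwrite("pics/w0c.png",im)
E
```

```text
(no output)
```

View pics/w0c.png

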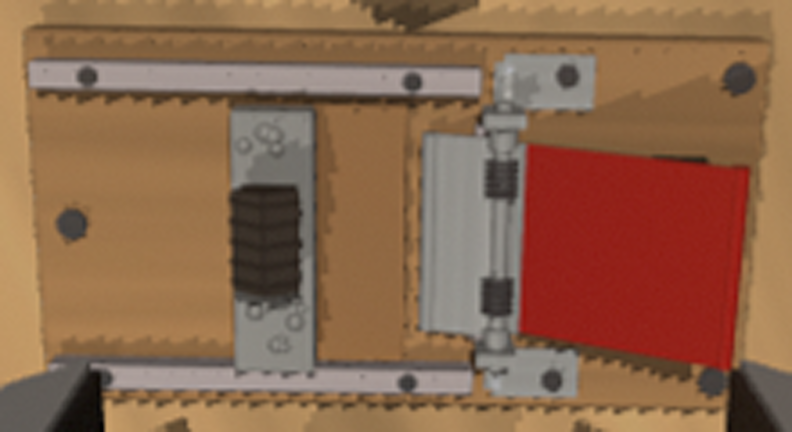

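```bash
python3 - <<'E'
from h import *
import pickle
c=pickle.load(open("w0.pkl","rb"))
f=lambda u,v:np.array((200+u/3.6,132+v/3.6))
pts=[(-103,32,17),(-5,32,17),(-5,-32,17),(48,22,37),(48,-22,37),(-106,44,10)]
px=np.array([f(29,88),f(481,95),f(472,369),f(748,168),f(727,370),f(26,33)])
p,r=fit(c,pts,px,[609,-144,-.378]);print(p,r.round(1))
def jig(X):
    d=X[:2]-p[:2];s,k=np.sin(p[2]),np.cos(p[2]);return np.array([k*d[0]+s*d[1],-s*d[0]+k*d[1]]).round(1)
for n,u,z in(("back+",(231,110),23),("back-",(235,370),23),("front",(405,200),15),("front-",(404,330),15),("plasterfront",(314,240),23),("tailroot",(524,240),19),("bedFL",(768,44),10)): print(n,jig(unproj(c,f(*u),z)))
o=get_obs();print("TCP in jig",jig(o["eef_pos"]),o["eef_pos"])
E
```

```text
[ 6.09791895e+02 -1.44219480e+02 -3.94223493e-01] [[ 0.4  0.4]
 [ 0.6  0.6]
 [ 0.6  0.6]
 [-0.6 -0. ]
 [ 0.1 -0.5]
 [-1.  -1. ]]
back+ [-58.9  29.4]
back- [-59.3 -30.1]
front [-21.6   8.1]
front- [-21.3 -22.9]
plasterfront [-41.3   0.8]
tailroot [5.  0.4]
bedFL [57.6 43.6]
TCP in jig [-20.    1.8] [ 592.04129684 -134.86893947  312.75394337]
```

```bash
cat >> h.py <<'E'
P=(609.8,-144.2,-.394)
def go(x,y,z):
    k,s=np.cos(P[2]),np.sin(P[2]); togo([P[0]+k*x-s*y,P[1]+s*x+k*y,z],P[2])
E
python3 -c "
from h import *
go(-17,0,260)"
```

```text
turn [-0.04 -0.02  1.01] shift cm now-axes [-0.19  0.3   5.28] target-axes [-0.18  0.3   5.28]
```

Request:
arm_command(
  plan=[
    [[0,0,1,-0.2,0.3,1.3,0],[0,0,0,0,0,2,0],[0,0,0,0,0,2,0],[0,0,0,0,0,0,0],[0,0,0,0,0,0,0]],
  ],
)

```text
clock: 3.15
eef_pos: [594.5, -137.4, 260.0]
tcp_rot: [-0.0, 0.831, 0.556, -0.0]
force: [0.9, 1.0, 0.3]
gripper_width: 94.2
grasp_force: 0.0
```

```bash
python3 - <<'E'
from h import *
c=camera_info("wrist");im=capture("wrist")
cv2.imwrite("pics/w1v.png",cv2.resize(im,(800,500),interpolation=2))
go(-17,0,242); print(get_obs()["gripper_width"],get_obs()["eef_pos"])
k,s=np.cos(P[2]),np.sin(P[2])
W=lambda x,y,z:(P[0]+k*x-s*y,P[1]+s*x+k*y,z)
print((proj(c,[W(-59,0,23),W(-59,29,23),W(-64,0,61),W(30,0,61),W(30,8,61)])*1.25).round())
E
```

```text
turn [0.06 0.   0.1 ] shift cm now-axes [-0.03 -0.05  1.86] target-axes [-0.03 -0.05  1.86]
93.59686386414492 [ 594.64655665 -137.55919977  260.58357878]
[[311. 279.]
 [308. 225.]
 [284. 310.]
 [499. 310.]
 [500. 293.]]
```

View pics/w1v.png

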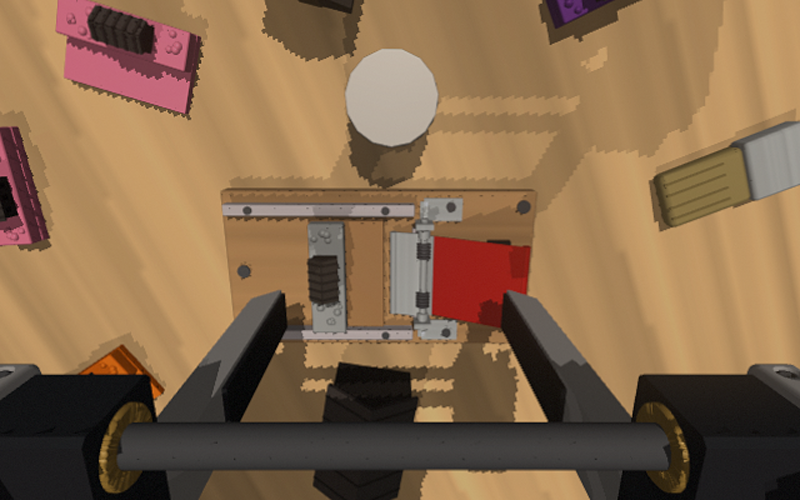

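The wrist view shows the fingertips at (284,293) and (503,293). That is where I projected them: one behind the tile's rear edge at (309,275), the other over the tail. Descending.

Request:
arm_command(
  plan=[
    [[0,0,0,0,0,1,0],[0,0,0,0,0,0.8,0],[0,0,0,0,0,0.6,0],[0,0,0,0,0,0.6,0],[0,0,0,0,0,0.6,0],[0,0,0,0,0,0.3,0],[0,0,0,0,0,0.3,0],[0,0,0,0,0,0,0]],
  ],
  force=5,
)

```text
clock: 4.2
eef_pos: [594.5, -137.6, 218.2]
tcp_rot: [0.0, 0.831, 0.556, 0.0]
force: [1.1, -1.0, 2.2]
gripper_width: 93.4
grasp_force: 1.1
```

```bash
python3 -c "
from h import *
for _ in range(1): o=get_obs();print(o['eef_pos'],o['force'])
go(-17,0,215)"
```

```text
[ 594.49205735 -137.62702992  218.24466928] [ 1.1057915  -0.98803531  2.21855899]
turn [0.04 0.   0.09] shift cm now-axes [-0.02 -0.03  0.32] target-axes [-0.02 -0.03  0.32]
```

Request:
arm_command(
  plan=[
    [[0,0,0,0,0,0.2,0],[0,0,0,0,0,0.1,0],[0,0,0,0,0,0,0]],
  ],
)

```text
clock: 4.58
eef_pos: [594.5, -137.6, 215.4]
tcp_rot: [0.0, 0.831, 0.556, 0.0]
force: [0.3, -1.4, 3.7]
gripper_width: 93.5
grasp_force: 1.7
```

Request:
arm_command(
  plan=[
    [[0,0,0,0,0,0.1,0],[0,0,0,0,0,0,0]],
  ],
)

```text
clock: 4.82
eef_pos: [594.7, -137.6, 215.2]
tcp_rot: [0.0, 0.831, 0.556, 0.0]
force: [-2.1, 0.3, 9.0]
gripper_width: 93.5
grasp_force: 4.3
```

Request:
arm_command(
  plan=[
    [[0,0,0,0,0.1,0,0.02],[0,0,0,0,0.1,0,0.04],[0,0,0,0,0.1,0,0.06],[0,0,0,0,0.1,0,0.08],[0,0,0,0,0.1,0,0.1],[0,0,0,0,0.1,0,0.12],[0,0,0,0,0.1,0,0.14],[0,0,0,0,0,0,0.14]],
  ],
  force=10,
)

```text
clock: 5.82
eef_pos: [601.0, -140.2, 215.1]
tcp_rot: [-0.0, 0.831, 0.556, -0.0]
force: [-2.7, 1.2, 9.1]
gripper_width: 80.6
grasp_force: 5.0
```

```bash
cat >> h.py <<'E'
def st():
    o=get_obs(); d=o["eef_pos"][:2]-P[:2]; k,s=np.cos(P[2]),np.sin(P[2]); x=k*d[0]+s*d[1]; w=o["gripper_width"]/2
    f=o["force"]; print("t",o["clock"],"rear inner",round(x-w,1),"tail inner",round(x+w,1),"y",round(-s*d[0]+k*d[1],1),"tip z",o["eef_pos"][2]-199,"f jig",(k*f[0]+s*f[1]).round(1),(-s*f[0]+k*f[1]).round(1),f[2].round(1))
E
python3 -c "
from h import *
st()"
```

```text
t 5.825 rear inner -50.0 tail inner 30.6 y 0.3 tip z 16.13696028833857 f jig -2.9 0.0 9.1
```

Request:
arm_command(
  plan=[
    [[0,0,0,0,0.1,0,0.16],[0,0,0,0,0.1,0,0.18],[0,0,0,0,0,0,0.18],[0,0,0,0,0,0,0.18]],
  ],
)

```text
clock: 6.32
eef_pos: [602.7, -141.0, 215.1]
tcp_rot: [-0.0, 0.831, 0.556, -0.0]
force: [-2.8, 1.3, 9.7]
gripper_width: 77.0
grasp_force: 5.1
```

```bash
python3 -c "
from h import *
st()"
```

```text
t 6.325 rear inner -46.3 tail inner 30.8 y 0.3 tip z 16.13714021057183 f jig -3.1 0.1 9.7
```

Request:
arm_command(
  plan=[
    [[0,0,0,0,0.1,0,0.18],[0,0,0,0,0.05,0,0.18],[0,0,0,0,0,0,0.18]],
  ],
)

```text
clock: 6.7
eef_pos: [603.6, -141.2, 215.1]
tcp_rot: [-0.002, 0.831, 0.556, -0.001]
force: [-8.1, 0.9, 14.0]
gripper_width: 76.8
grasp_force: 7.1
```

```bash
python3 -c "
from h import *
st()"
```

```text
t 6.7 rear inner -45.3 tail inner 31.5 y 0.3 tip z 16.074493788221872 f jig -7.9 -2.3 14.0
```

Request:
arm_command(
  plan=[
    [[0,0,0,0,0.1,0,0.18],[0,0,0,0,0,0,0.18]],
  ],
)

```text
clock: 6.95
eef_pos: [604.4, -141.5, 215.0]
tcp_rot: [-0.002, 0.831, 0.556, -0.001]
force: [-8.5, 3.4, 14.2]
gripper_width: 76.7
grasp_force: 8.0
```

```bash
python3 - <<'E'
from h import *
st()
import pickle
c=camera_info("wrist");im=capture("wrist");pickle.dump(c,open("w2.pkl","wb"));cv2.imwrite("pics/w2.png",im)
cv2.imwrite("pics/w2v.png",cv2.resize(im[130:380,170:490],(768,600),interpolation=cv2.INTER_CUBIC))
E
```

```text
t 6.95 rear inner -44.3 tail inner 32.4 y 0.4 tip z 16.024971861537097 f jig -9.2 -0.1 14.2
```

View pics/w2v.png

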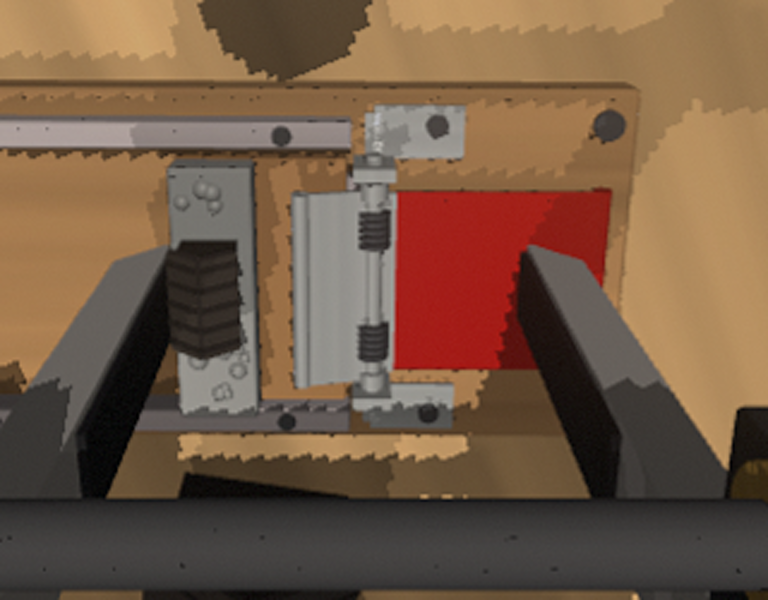

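The wrist view shows the tail level, the jaw plate up, and the tile under it with its plaster at (215,290). Measuring how far in it sits, with the rail end (350,150) and bed corner (638,90) as references.

```bash
python3 - <<'E'
from h import *
import pickle
c=pickle.load(open("w2.pkl","rb"))
f=lambda u,v:np.array((170+u/2.4,130+v/2.4))
def jig(X):
    d=X[:2]-np.array(P[:2]);s,k=np.sin(P[2]),np.cos(P[2]);return np.array([k*d[0]+s*d[1],-s*d[0]+k*d[1]]).round(1)
for n,u,z in(("back+",(169,168),23),("back-",(181,412),23),("pf+",(251,166),23),("pf-",(258,408),23),("railend+",(350,150),17),("railend-",(350,405),17),("bedFL",(636,91),10),("tailend",(610,195),16)): print(n,jig(unproj(c,f(*u),z)))
E
```

```text
back+ [-43.8  29.4]
back- [-44.3 -29.2]
pf+ [-26.5  29.9]
pf- [-26.6 -28. ]
railend+ [-5.7 31.8]
railend- [ -5.5 -30.9]
bedFL [57.1 43.5]
tailend [51.6 21.4]
```

Request:
arm_command(
  plan=[
    [[0,0,0,0,0.1,0,0.18],[0,0,0,0,0.1,0,0.18],[0,0,0,0,0,0,0.18]],
  ],
)

```text
clock: 7.38
eef_pos: [605.5, -141.9, 215.0]
tcp_rot: [-0.004, 0.831, 0.556, -0.003]
force: [-14.4, 4.9, 20.2]
gripper_width: 77.2
grasp_force: 12.5
```

```bash
python3 -c "
from h import *
st()"
```

```text
t 7.375 rear inner -43.5 tail inner 33.7 y 0.5 tip z 15.995532407889925 f jig -15.2 -1.0 20.2
```

The force rises and the fingers are being forced open, so the tile is firmly against the stop. Next I ease the pusher off with the tail still held, then lift.

Request:
arm_command(
  plan=[
    [[0,0,0,0,-0.1,0,0.17],[0,0,0,0,-0.1,0,0.16],[0,0,0,0,-0.1,0,0.15],[0,0,0,0,-0.1,0,0.14],[0,0,0,0,0,0,0.14]],
  ],
)

```text
clock: 8.0
eef_pos: [603.1, -140.9, 215.1]
tcp_rot: [-0.0, 0.831, 0.556, -0.0]
force: [-3.0, 1.4, 10.2]
gripper_width: 80.6
grasp_force: 5.1
```

```bash
python3 - <<'E'
from h import *
st()
import pickle
c=camera_info("wrist");im=capture("wrist");pickle.dump(c,open("w3.pkl","wb"));cv2.imwrite("pics/w3.png",im)
cv2.imwrite("pics/w3v.png",cv2.resize(im[130:380,170:490],(768,600),interpolation=cv2.INTER_CUBIC))
E
```

```text
t 8.0 rear inner -47.7 tail inner 32.9 y 0.5 tip z 16.102940029812714 f jig -3.3 0.2 10.2
```

View pics/w3v.png

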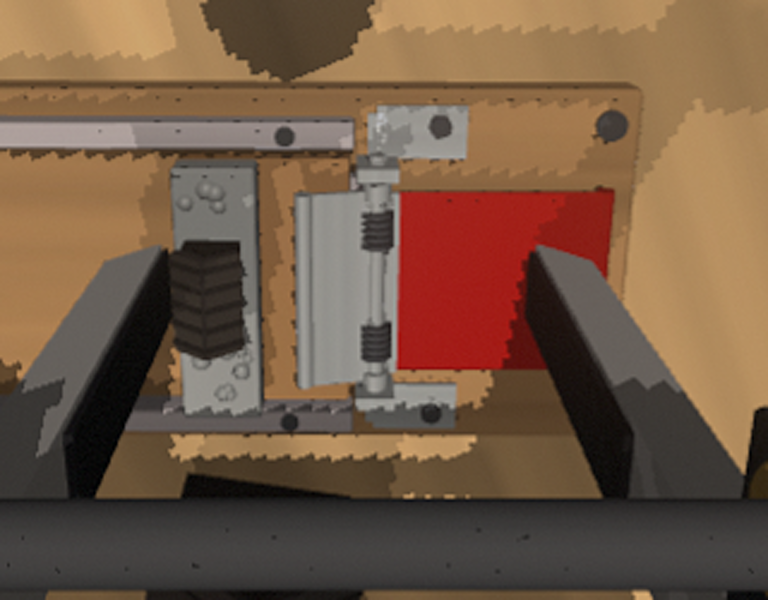

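The tile stayed home: its plaster edge (257,165) has the same offset from the rail end (353,150) as before. Only the finger has backed off. Now letting the clip close.

Request:
arm_command(
  plan=[
    [[0,0,0,0,0,-0.2,0.14],[0,0,0,0,0,-0.3,0.14],[0,0,0,0,0,-0.4,0.14],[0,0,0,0,0,-0.6,0.14],[0,0,0,0,0,-1,0.14],[0,0,0,0,0,-2,0.14],[0,0,0,0,0,-3,0.14],[0,0,0,0,0,-3,0.14]],
  ],
)

```text
clock: 9.05
eef_pos: [603.1, -141.2, 321.3]
tcp_rot: [0.0, 0.831, 0.556, 0.0]
force: [-0.2, 1.0, 0.4]
gripper_width: 81.2
grasp_force: 0.0
```

Request:
arm_command(
  plan=[
    [[0,0,0,0,0,0,0.14],[0,0,0,0,0,0,0.14]],
  ],
)

```text
clock: 9.3
eef_pos: [602.8, -141.0, 318.5]
tcp_rot: [-0.0, 0.831, 0.556, -0.0]
force: [-0.1, -0.2, 1.4]
gripper_width: 80.7
grasp_force: 0.0
```

```bash
python3 - <<'E'
from h import *
st()
import pickle
c=camera_info("wrist");im=capture("wrist");pickle.dump(c,open("w4.pkl","wb"));cv2.imwrite("pics/w4.png",im)
cv2.imwrite("pics/w4v.png",cv2.resize(im[110:300,170:470],(786,498),interpolation=cv2.INTER_CUBIC))
E
```

```text
t 9.3 rear inner -48.0 tail inner 32.6 y 0.3 tip z 119.50741002249464 f jig -0.0 -0.2 1.4
```

View pics/w4v.png

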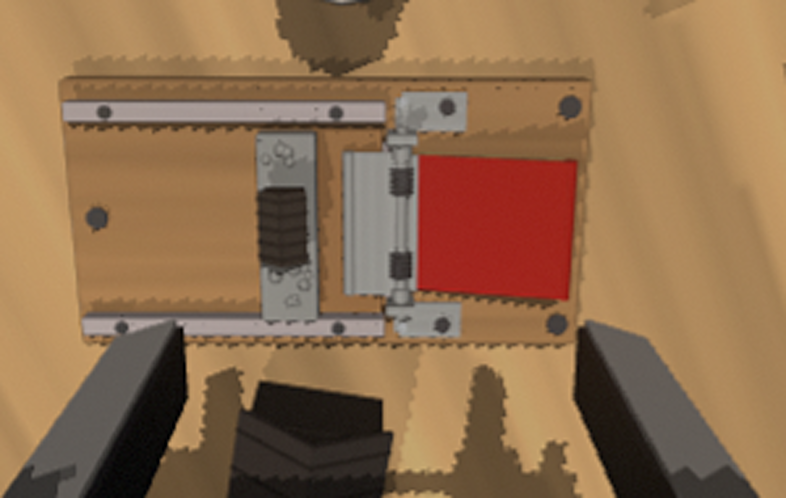

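The final wrist view shows the tile's plaster front edge at (317,225), the jaw down on its bare front, the tail partly raised, and nothing disturbed. One numeric check, then I'll hand in.

```bash
python3 - <<'E'
from h import *
import pickle
c=pickle.load(open("w4.pkl","rb"))
f=lambda u,v:np.array((170+u/2.62,110+v/2.62))
g=lambda u,z:unproj(c,f(*u),z)[:2]-np.array(P[:2])
e=np.array([np.cos(P[2]),np.sin(P[2])]); x=lambda u,z:g(u,z)@e
r=(x((385,122),17)+x((384,318),17))/2
pf=(x((317,132),23)+x((318,318),23))/2; bk=(x((256,134),23)+x((263,318),23))/2
print("rail",r,"pf",pf,"back",bk,"back corrected",bk-5-r,"pf corrected",pf-5-r)
if abs(pf-5-r+26)<1.2 and abs(bk-5-r+44)<1.2: print(job_done())
E
```

```text
rail -5.72053454298534 pf -26.31823873971767 back -44.120058262890296 back corrected -43.399523719904955 pf corrected -25.59770419673233
the job is handed in; nothing more can be done
None
```

The sample is home against the stop (rear face measured at x ≈ -43.4 mm, -44 mm expected), the clip has closed on it, the arm is clear, and the job is handed in at about 9.4 s of the 35 s allowed.

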